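Replace the wrong bar in a kit

TASK

The sloping kit holder should carry three equal hanger bars, but one of them is too short for its pocket. Take that short bar out and lay it flat, screw heads up, on the floor of the stock tray, then fit the matching bar of the right length from the tray into the emptied pocket, seated flat between its tabs. Set both bars down without dropping them, and leave the other bars and everything else on the bench where they are.

Things in the scene. Friction and masses are not known exactly. Their poses are not given: they have to be found in the camera images.
- kit_stand: Fixed plywood kit holder, 135 x 290 mm, 96 mm high at its back. Origin: centre of its underside on the table; x to its back (uphill), y along its row of pockets, z up. Its board slopes 24 degrees, down towards -x: upper face 70 mm above the origin, 44 mm at the lower edge, 96 mm at the upper. Bars lie along y across the slope, so the tool must lean 24 degrees, square to the board.
- pocket_0 (a point): Centre of the floor of the pocket nearest the robot (kit holder's +y end). Axes of the sloping board: x uphill, y along the row, z square out of the board. A pocket is 86 mm long (y) between dividers 10 mm thick, 12 mm high, and 28 mm wide (x) between two pairs of tabs 10 mm high.
- pocket_1 (a point): The same for the middle pocket (the whole slope faces right, towards the turntable), 96 mm from the next. The 6 mm thick tabs of each pocket stand 22 to 43 mm either side of its middle in y, so the middle 44 mm is open for fingers down to the board. A bar rests against its lower tabs.
- pocket_2 (a point): The same for the pocket farthest from the robot (kit holder's -y end).
- kit_bar_1: Loose correct hanger bar in the kit, aluminium, 24 mm wide (x), 80 mm long (y), 22 mm high (z) with a flat screw head 2.5 mm proud near each end (for looks only). Origin: centre of its underside. 0.11 kg. It and kit_bar_2 start in any two of the three pockets.
- kit_bar_2: A second correct bar in the kit, the same.
- short_bar: The wrong bar in the kit: the same section and axes but only 60 mm long. 0.09 kg. It starts in any of the three pockets.
- stock_tray: Fixed flat dark steel tray, 250 mm (x) by 140 mm (y) outside, walls 4 mm thick and 14 mm high, inner floor 4 mm above the table. Origin: centre of its underside. Three stock bars lie across it (along its y) at about x = -29, 29 and 87 mm in any order; the quarter at its -x end (nearest the robot, where it has a small wire handle) starts empty.
- tray_free (a point): Point on the tray's inner floor in the middle of its empty quarter, 87 mm from the tray's centre towards -x. Axes as the tray's.
- right_bar: The matching bar in the tray, 80 mm long, like kit_bar_1. 0.11 kg.
- stock_short: Another 60 mm bar in the tray, like short_bar; leave it.
- stock_long: A 104 mm bar of the same section in the tray, too long for a pocket; leave it.
- movement: Loose black clock movement, 56 x 56 x 32 mm, on the round turntable (196 mm across, top 33 mm high) in the middle of the bench; bystander.
- tin: Loose round grey tin, 60 mm across, 26 mm high, on the turntable; bystander. Fixed bystanders: an arch-topped clock 165 mm high at the back beyond the turntable, a pot of tools 177 mm high at the right near the robot, a bin 95 mm high at the left behind the kit holder; low wooden block, tape roll, brush and nippers near the robot.
Mind the look-alikes: they are no part of the job. What is shaped like the short_bar but yellow is not meant.

How it is judged:
By the outcome, as a careful person would: the job done as asked, in the order asked, and still so for the second after the job is handed in, with the robot touching nothing.
It also fails if it takes over 64 s, if anything falls off the work surface, if the arm or the gripper's body presses on something with over 40 N, if the wrist force passes 120 N, or if a joint passes its speed limit or range.

ROBOT

A 7-joint arm with a two-finger parallel gripper is mounted at the origin on the work surface; the furniture and walls round the work are solid. World frame = base frame: x ahead of the robot, y to its left, z up, the work surface at z = 0. Lengths are in m, angles in rad, forces in N, time in s.
With the tool pointing down it reaches from about 0.425 to 0.95 m from the base axis. Payload 16.7 kg.
Tool frame: the origin (TCP) lies at the very end of the fingers, on their centre line; the grasp point (between the pads) lies 19 mm behind it; z points along the fingers, y is the line along which they close (so a half turn about z gives the same grasp; the last joint's range is limited). The gripper opens to 94 mm and grips with 3 to 60 N. Pads are 16 mm wide; open, the fingers measure 119 mm over their backs; the gripper's body (75 mm by 177 mm) begins 78 mm behind the grasp point.
Start: joints at [1.026, 0.426, 0.074, 1.606, -0.034, 1.111, -0.067], TCP at [0.26, -0.623, 0.205] pointing down, gripper open.
Joint ranges: [-2.85, 2.85], [-0.5, 2.14], [-1.23, 1.37], [0.21, 2.46], [-1.02, 4.16], [0.16, 2.05], [-2.73, 2.73]. Speed limits (rad/s): [1.89, 1.89, 2.39, 2.39, 3.01, 3.01, 3.01].

INTERFACE

Orientations are given as a unit quaternion [x, y, z, w].
In Python, from rig import sensors, imaging, ctrl, spotter gives the robot as it stands.
- The arm moves only by the tool play_rows, never from a script. Its argument "moves" is a list of rows, each an object of numbers: "tx", "ty", "tz": the shift along the world's x, y, z in m; "rx", "ry", "rz": the turn, a rotation vector about the world's x, y, z in degrees. In form: [{"tx": .., "ty": .., "tz": .., "rx": .., "ry": .., "rz": ..}, ...]. A call has exactly 10 rows; each row shifts and turns the commanded pose from where the row before left it; what a row does not reach is not made up. A row lasts 1/8 s, in which the tool goes at most 62.5 mm and 10.7 degrees, less where a joint would pass 70% of its speed; a pose out of reach is approached as far as the arm can. A call with a gripper value outside its range is refused whole. "claw" is the finger opening in m, from 0 to 0.094, set as the call begins (left out, the last holds). The fingers move at their own pace and stop on an object; the grip force is fixed at half the most. Time passes only in rows, so rows that do not move let the fingers close, or fill a call up. It gives the time, the measured TCP pose, the force, the opening and the grip force at its end, in the units of the state.
- sensors.read_state(): the state, without advancing time (a new reading comes with each control period).
- imaging.get_image(name): name is "side" or "top"; returns a dict with "frame" (420x560x3 uint8, red, green, blue), "fov_y" (degrees; the focal length in pixels is half the picture's height over the tangent of half this angle, whatever the lens; pixels are square), "cx", "cy" (the principal point, pixels), "k1" (the pictures are not rectified: a ray, as slopes to the right and down, at radius r is drawn at 1 + k1 r^2 times it, then the intrinsics apply), "rvec" (rotation vector, rad) and "tvec" (3), from world to camera coordinates, as OpenCV has them. Camera axes: x right, y down, z forward; pixel columns grow to the right and rows downward; lengths in m; the calibration is good to about 2 mm. A picture is of the moment at which its call begins. There is no depth.
- ctrl.hand_in(): hands the job in; it is judged then, once.
Trained networks look in a picture, given as the dict that the camera call returned (one of the last four; its "shot" number tells which), for a name from the list of things; names that differ only in an ending like _2 or _b are one class to them, and where a whole thing is asked for, a point or a joint stands for the part that bears it (a point fixed in the world has none). Each returns a list of dicts, best first, with "confidence" (0 to 1); they miss things now and then, are a little off and sometimes report something else, mostly with a low value. They report only what shows in the picture. A call takes as long as a camera call. They do not tell look-alikes from the thing itself.
- spotter.look_for(thing, picture): "xyz" ([x, y, z] in m, in world coordinates, good to about 4 mm: the middle of the surface that is visible of it).
- spotter.silhouettes(thing, picture): "region" (420x560 bool, what is visible of it).
- spotter.tip_of(thing, picture): "xyz" ([x, y, z] in m, in world coordinates, good to about 4 mm: a listed point, or the origin of a listed thing).
The state is a dict: "clock": time; "qpos": joint angles; "qvel": joint speeds; "joint_torque": joint torques, N m; "eef_pos": TCP position; "tcp_rot": TCP orientation; "force": force on the tool from outside, world axes, zero at the start; "ft_torque": the same for the moment, N m; "finger_gap": finger opening in m; "grip_force": force on a finger pad.
Only numpy, scipy, OpenCV 4.12 (cv2) and the standard library are available. Lean on these libraries where they do the work, as an engineer would, in place of code of your own. Each camera call takes 0.05 s, during which the arm holds its last target. There are 200 camera calls.

## Working session

There is one attempt and no reset: what is moved stays moved. The work goes in short steps, Python scripts to look and compute and a tool call to move; the robot and the scene stay as the last step left them, time stands still between calls to the robot, and variables do not carry over. Pictures are saved under pics/ and viewed, at most 10 in all, crops included, and the job is handed in when it is done.

Besides the shell and the picture viewer there is one more tool, called after ">>>" by a JSON object that holds its "name" and its "arguments". play_rows: Moves the arm, as the interface text tells. Its arguments: {"type":"object","properties":{"moves":{"type":"array"},"claw":{"type":"number"}},"required":["moves"]}

```bash
ls; mkdir -p pics
cat > h.py <<'E'
import numpy as np,cv2
from scipy.spatial.transform import Rotation as R
from rig import sensors,imaging,ctrl,spotter
def cam(p):
    h,w=p["frame"].shape[:2];f=h/2/np.tan(np.radians(p["fov_y"])/2)
    K=np.array([[f,0,p["cx"]],[0,f,p["cy"]],[0,0,1.]]);D=np.array([p["k1"],0,0,0.])
    return K,D,np.array(p["rvec"],float),np.array(p["tvec"],float)
def proj(p,X):
    K,D,r,t=cam(p);return cv2.projectPoints(np.array(X,float).reshape(-1,1,3),r,t,K,D)[0].reshape(-1,2)
def ray(p,uv):
    K,D,r,t=cam(p);n=cv2.undistortPoints(np.array(uv,float).reshape(-1,1,2),K,D).reshape(-1,2)
    M=cv2.Rodrigues(r)[0];d=np.c_[n,np.ones(len(n))]@M;return -M.T@t,d
def onz(p,uv,z):
    c,d=ray(p,uv);return c+d*((z-c[2])/d[:,2])[:,None]
def save(p,name,box=None,s=1):
    im=p["frame"][...,::-1]
    if box: im=im[box[1]:box[3],box[0]:box[2]]
    cv2.imwrite("pics/"+name,cv2.resize(im,None,fx=s,fy=s,interpolation=cv2.INTER_CUBIC))
E
python3 - <<'E'
from h import *
np.set_printoptions(precision=4,suppress=True)
for n in("top","side"):
    p=imaging.get_image(n);save(p,n+"0.png",s=1.4)
    np.savez("%s0.npz"%n,**p)
    print(n,ray(p,[[280,210]]))
    for t in["kit_stand","stock_tray","pocket_0","pocket_1","pocket_2","tray_free","kit_bar_1","short_bar","right_bar","stock_long","stock_short"]:
        print(t,[(np.round(d["xyz"],3).tolist(),round(d["confidence"],2)) for d in spotter.tip_of(t,p)])
E
```

```text
pics
top (array([0.3573, 0.0083, 1.2563]), array([[ 0.1262,  0.0322, -0.9916]]))
kit_stand [([0.508, 0.164, -0.002], 0.7), ([0.48, -0.292, 0.004], 0.43)]
stock_tray [([0.501, -0.299, -0.003], 0.71)]
pocket_0 [([0.596, 0.129, 0.074], 0.84), ([0.422, 0.203, 0.071], 0.63), ([0.511, 0.166, 0.07], 0.59)]
pocket_1 [([0.596, 0.129, 0.074], 0.84), ([0.422, 0.203, 0.071], 0.63), ([0.511, 0.166, 0.07], 0.59)]
pocket_2 [([0.596, 0.129, 0.074], 0.84), ([0.422, 0.203, 0.071], 0.63), ([0.511, 0.166, 0.07], 0.59)]
tray_free [([0.416, -0.279, -0.0], 0.63)]
kit_bar_1 [([0.595, 0.128, 0.067], 0.8), ([0.512, 0.163, 0.069], 0.8)]
short_bar [([0.42, 0.396, 0.015], 0.79), ([0.421, 0.202, 0.069], 0.66), ([0.526, 0.345, 0.014], 0.57)]
right_bar [([0.529, -0.313, 0.002], 0.51), ([0.511, 0.166, 0.071], 0.41)]
stock_long [([0.478, -0.294, 0.001], 0.82), ([0.531, -0.311, 0.002], 0.21)]
stock_short [([0.584, -0.33, 0.008], 0.5)]
side (array([1.0329, 0.3293, 1.1756]), array([[-0.4087, -0.2536, -0.8768]]))
kit_stand [([0.507, 0.164, -0.001], 0.87)]
stock_tray [([0.504, -0.305, 0.001], 0.82), ([0.509, 0.164, 0.074], 0.67)]
pocket_0 [([0.595, 0.125, 0.069], 0.79), ([0.419, 0.199, 0.067], 0.74), ([0.506, 0.164, 0.063], 0.66)]
pocket_1 [([0.595, 0.125, 0.069], 0.79), ([0.419, 0.199, 0.067], 0.74), ([0.506, 0.164, 0.063], 0.66)]
pocket_2 [([0.595, 0.125, 0.069], 0.79), ([0.419, 0.199, 0.067], 0.74), ([0.506, 0.164, 0.063], 0.66)]
tray_free [([0.422, -0.279, 0.008], 0.96), ([0.525, -0.316, 0.005], 0.36)]
kit_bar_1 [([0.6, 0.12, 0.071], 0.81)]
short_bar [([0.418, 0.198, 0.066], 0.7), ([0.523, 0.349, 0.011], 0.69), ([0.421, 0.396, 0.016], 0.5), ([0.478, -0.297, -0.002], 0.24)]
right_bar [([0.526, -0.312, 0.0], 0.72)]
stock_long [([0.473, -0.294, 0.002], 0.67)]
stock_short [([0.584, -0.327, 0.004], 0.76)]
```

View pics/top0.png

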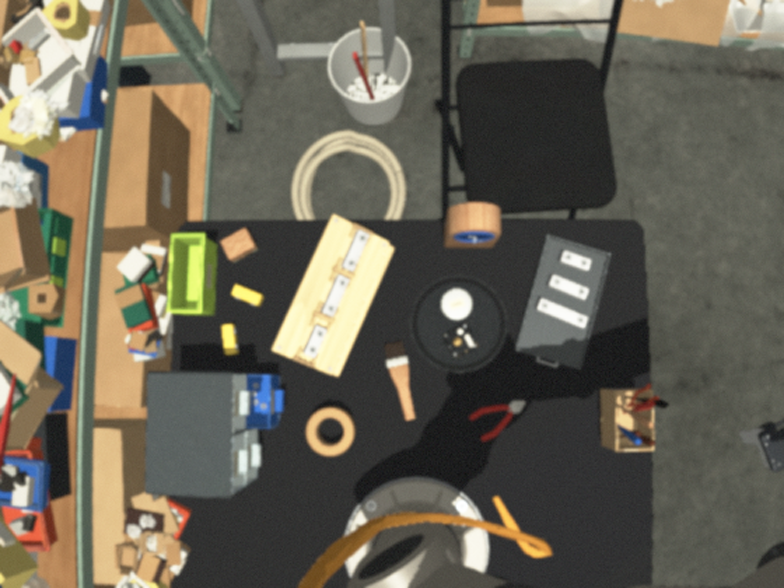

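View pics/side0.png

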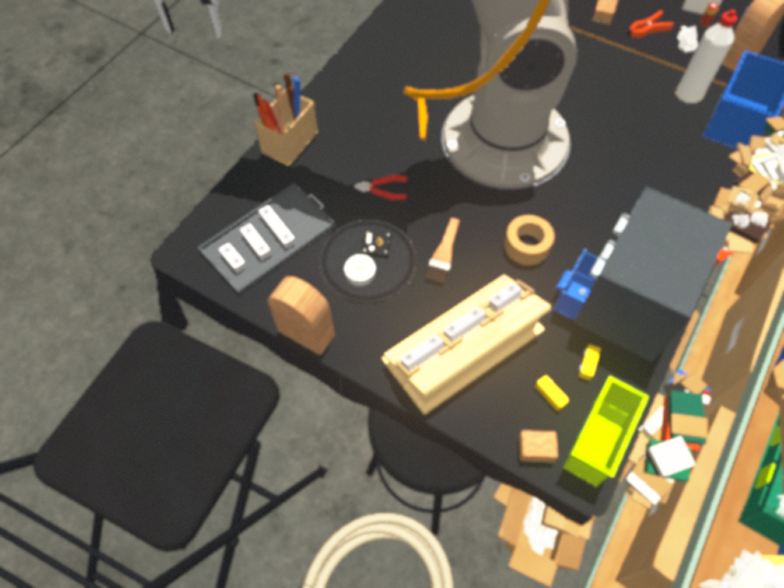

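The pictures show the kit holder with its bars at about (357,250), (338,295) and (316,341) in the 1.4x top view. The bar nearest the robot, at (316,341), looks shortest. The yellow look-alikes are at (247,295) and (229,339). The tray bars, from the handle outwards, are long (562,313), middle (569,287) and short (576,261). Next I'll fit box models to the silhouettes and check them in a crop.

```bash
cat > fit.py <<'E'
from h import *
from scipy.optimize import minimize
np.set_printoptions(precision=4,suppress=True)
def box(L): 
    return np.array([[x,y,z] for x in(-.012,.012) for y in(-L/2,L/2) for z in(0,.022)])
def mask(p,X,s=8):
    m=np.zeros((420*1,560*1),np.uint8)
    h=cv2.convexHull(proj(p,X).astype(np.float32)).reshape(-1,2)
    big=np.zeros((420*4,560*4),np.uint8)
    cv2.fillConvexPoly(big,np.round((h+.5)*4*16-8).astype(np.int32),255,shift=4)
    return cv2.resize(big,(560,420),interpolation=cv2.INTER_AREA)/255.
def masks(pics,cls):
    "all detections of classes near: list per picture of (conf,region,name)"
    return [[(d["confidence"],d["region"],c) for c in cls for d in spotter.silhouettes(c,p)] for p in pics]
def pick(ms,p,X):
    m=mask(p,X);best=None
    for c,r,n in ms:
        iou=np.minimum(m,r).sum()/np.maximum(m,r).sum()
        if best is None or iou>best[0]: best=(iou,r,n)
    return best
def place(x,y,yaw,L,z=.004): return R.from_euler('z',yaw).apply(box(L))+[x,y,z]
SL=R.from_euler('y',-24,degrees=True)
def stand(x,y,yaw,q): return R.from_euler('z',yaw).apply(q)+[x,y,0]
def kit(x,y,yaw,k,dy,L,dx=-.002): return stand(x,y,yaw,SL.apply(box(L)+[dx,dy,0])+[0,.096*(1-k),.070])
E
cat > m1.py <<'E'
from fit import *
pics=[imaging.get_image("top"),imaging.get_image("side")]
ms=masks(pics,["kit_bar_1","short_bar","right_bar","stock_long","stock_short"])
th=np.radians(-17)
for nm,x0,y0 in(("near",.476,-.295),("mid",.528,-.312),("far",.584,-.328)):
    res=[]
    for L in(.06,.08,.104):
        got=[pick(m,p,place(x0,y0,th,.08)) for m,p in zip(ms,pics)]
        got=[(p,g) for p,g in zip(pics,got) if g[0]>.3]
        c=lambda v:sum(np.abs(mask(p,place(v[0],v[1],v[2],L))-g[1]).sum()/g[1].sum() for p,g in got)/len(got)
        r=minimize(c,[x0,y0,th],method="Nelder-Mead",options=dict(initial_simplex=np.array([x0,y0,th])+np.array([[0,0,0],[.006,0,0],[0,.006,0],[0,0,.1]])))
        print(nm,L,len(got),r.x[:2],np.degrees(r.x[2]),round(r.fun,3))
got=[[pick(m,p,kit(.508,.164,np.radians(67),k,0,.08)) for k in range(3)] for m,p in zip(ms,pics)]
print([[ (round(g[0],2),g[2]) for g in gg] for gg in got])
for Ls in((.06,.08,.08),(.08,.06,.08),(.08,.08,.06)):
    def c(v): return sum(np.abs(mask(p,kit(v[0],v[1],v[2],k,v[3+k],Ls[k]))-g[1]).sum()/g[1].sum() for p,gg in zip(pics,got) for k,g in enumerate(gg) if g[0]>.3)
    x0=np.array([.508,.164,np.radians(67),0,0,0])
    r=minimize(c,x0,method="Nelder-Mead",options=dict(maxiter=500,initial_simplex=np.vstack([x0,x0+np.diag([.006,.006,.06,.006,.006,.006])])))
    print(Ls,r.x,np.degrees(r.x[2]),round(r.fun,3))
p=pics[0];a=p["frame"][140:270,185:295,::-1];b=p["frame"][160:270,360:445,::-1]
b=cv2.copyMakeBorder(b,0,20,0,0,cv2.BORDER_CONSTANT)
cv2.imwrite("pics/crop1.png",cv2.resize(np.hstack([a,b]),None,fx=4,fy=4,interpolation=cv2.INTER_CUBIC))
E
python3 m1.py
```

```text
near 0.06 2 [ 0.4778 -0.2954] -22.061366955923898 0.408
near 0.08 2 [ 0.4777 -0.295 ] -23.236951576430663 0.235
near 0.104 2 [ 0.4764 -0.2979] -23.84315249049466 0.168
mid 0.06 2 [ 0.5307 -0.3104] -21.58882494517415 0.258
mid 0.08 2 [ 0.53   -0.3125] -23.264509298181846 0.14
mid 0.104 2 [ 0.5308 -0.3106] -23.13277050223474 0.424
far 0.06 2 [ 0.5852 -0.33  ] -19.118823231131053 0.14
far 0.08 2 [ 0.5868 -0.3255] -20.556609273363424 0.455
far 0.104 2 [ 0.5869 -0.3258] -21.890542725854033 0.841
[[(np.float64(0.66), 'short_bar'), (np.float64(0.91), 'kit_bar_1'), (np.float64(0.86), 'kit_bar_1')], [(np.float64(0.66), 'short_bar'), (np.float64(0.77), 'kit_bar_1'), (np.float64(0.8), 'kit_bar_1')]]
(0.06, 0.08, 0.08) [ 0.5086  0.1644  1.1642 -0.0002  0.001   0.0002] 66.70522259788822 1.067
(0.08, 0.06, 0.08) [ 0.5083  0.1644  1.1621  0.004   0.0029 -0.0005] 66.58417612036604 1.864
(0.08, 0.08, 0.06) [0.5086 0.1646 1.1637 0.0021 0.0001 0.0021] 66.67581800680824 1.907
```

View pics/crop1.png

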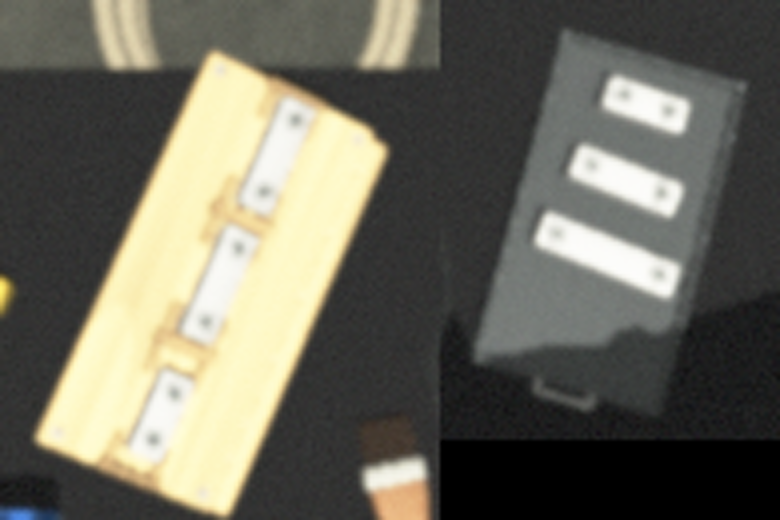

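The crop confirms the targets. In the kit, the short bar is in pocket_0, at top-camera pixel (225,244). In the tray, the middle bar at pixel (406,205) is the 80 mm right_bar: its fit residual is lowest at 0.08, the bar nearest the handle is the 104 mm one and the farthest is the 60 mm one. Next I'll work out the tray pose and the tool targets.

```bash
cat > m2.py <<'E'
from fit import *
p=dict(np.load("top0.npz"))
crop=np.array([[565,30],[745,88],[660,412],[475,358]])
c=onz(p,np.c_[360+(crop[:,0]-440)/4,160+crop[:,1]/4],.014)
print("tray corners\n",c,c.mean(0)); print([np.linalg.norm(c[i]-c[i-1]) for i in range(4)])
for a,b in((3,0),(2,1)): d=c[b]-c[a];print("yaw",np.degrees(np.arctan2(d[1],d[0])))
d=c[1]-c[0];print("yaw y",np.degrees(np.arctan2(d[1],d[0]))+90)
for q in ((628,420),(628,390),(605,420),(602,392),(602,450)): print("pot",onz(p,[[q[0]/1.4,q[1]/1.4]],.1))
s=sensors.read_state();print(s["clock"],s["eef_pos"],s["tcp_rot"],s["qpos"],s["finger_gap"])
R0=R.from_quat(s["tcp_rot"]);print(R0.as_matrix())
yaw=np.radians(66.7)
Rs=R.from_euler('z',yaw)*SL
M=Rs.as_matrix();print("board axes\n",M)
for sg in(1,-1):
    T=R.from_matrix(np.c_[np.cross(M[:,0]*sg,-M[:,2]),M[:,0]*sg,-M[:,2]])
    print(sg,"to board rotvec deg",np.degrees((T*R0.inv()).as_rotvec()))
    for yw in(-17,-20,-23):
      for s2 in(1,-1):
        Z=R.from_euler('z',yw,degrees=True).as_matrix()
        U=R.from_matrix(np.c_[np.cross(Z[:,0]*s2,-Z[:,2]),Z[:,0]*s2,-Z[:,2]])
        print("   tray",yw,s2,np.degrees((U*T.inv()).as_rotvec()),"from start",np.degrees((U*R0.inv()).as_rotvec()))
for k in range(3):
    print("pocket",k,stand(.5086,.1644,yaw,np.array([[0,.096*(1-k),.07]])))
for h in(.004,.12): print("bar0 tcp",h,stand(.5086,.1644,yaw,SL.apply([[-.002,0,h]])+[0,.096,.07]))
E
python3 m2.py
```

```text
tray corners
 [[ 0.6403 -0.2758  0.014 ]
 [ 0.5978 -0.4083  0.014 ]
 [ 0.3627 -0.337   0.014 ]
 [ 0.4019 -0.2042  0.014 ]] [ 0.5007 -0.3063  0.014 ]
[np.float64(0.2489201246131397), np.float64(0.139189835726757), np.float64(0.2456548695081173), np.float64(0.13840081082339833)]
yaw -16.700054851262234
yaw -16.87837835457315
yaw y -17.80166321157037
pot [[ 0.2632 -0.4025  0.1   ]]
pot [[ 0.3199 -0.4039  0.1   ]]
pot [[ 0.264  -0.3575  0.1   ]]
pot [[ 0.3169 -0.3528  0.1   ]]
pot [[ 0.2077 -0.3508  0.1   ]]
1.8 [ 0.2596 -0.623   0.2055] [ 0.9806  0.1961  0.     -0.    ] [ 1.0265  0.4261  0.0739  1.606  -0.0341  1.1108 -0.0671] 0.09403234703242075
[[ 0.9231  0.3846  0.    ]
 [ 0.3846 -0.9231  0.0001]
 [ 0.0001 -0.0001 -1.    ]]
board axes
 [[ 0.3613 -0.9184 -0.1609]
 [ 0.839   0.3955 -0.3736]
 [ 0.4067  0.      0.9135]]
1 to board rotvec deg [ -0.1862 -30.4008 131.6781]
   tray -17 1 [-11.0293  23.8151 -82.3793] from start [-0.0054 -0.     50.3838]
   tray -17 -1 [-24.5316 -11.3612  94.7419] from start [  -0.        0.0065 -129.6162]
   tray -20 1 [-10.4716  24.2564 -85.3243] from start 
[... 313 characters left out ...]
 -0.1432 -45.2277]
   tray -17 1 [-24.5316 -11.3612  94.7419] from start [-0.0054 -0.     50.3838]
   tray -17 -1 [-11.0293  23.8151 -82.3793] from start [  -0.        0.0065 -129.6162]
   tray -20 1 [-24.636  -10.6354  91.8   ] from start [-0.0053  0.0001 47.3838]
   tray -20 -1 [-10.4716  24.2564 -85.3243] from start [   0.0001    0.0066 -132.6162]
   tray -23 1 [-24.727   -9.9151  88.8571] from start [-0.0053  0.0003 44.3838]
   tray -23 -1 [ -9.9011  24.6921 -88.2684] from start [   0.0003    0.0066 -135.6162]
pocket 0 [[0.4204 0.2024 0.07  ]]
pocket 1 [[0.5086 0.1644 0.07  ]]
pocket 2 [[0.5968 0.1264 0.07  ]]
bar0 tcp 0.004 [[0.4191 0.1992 0.0728]]
bar0 tcp 0.12 [[0.4004 0.1559 0.1788]]
```

```bash
cat > m3.py <<'E'
from fit import *
p=dict(np.load("top0.npz"));g=p["frame"].min(2)
m=np.zeros_like(g);m[165:240,375:440]=(g[165:240,375:440]>150)
for c in cv2.findContours(m,cv2.RETR_EXTERNAL,cv2.CHAIN_APPROX_NONE)[0]:
    if cv2.contourArea(c)<30: continue
    w=onz(p,c.reshape(-1,2),.026)[:,:2].astype(np.float32)
    hull=cv2.minAreaRect(w*1000);u,s,v=np.linalg.svd(w-w.mean(0));n,l,st,_=cv2.connectedComponentsWithStats(m)[0:4]
    print(hull,np.degrees(np.arctan2(v[0,1],v[0,0]))%180-90)
E
python3 m3.py
cat > go.py <<'E'
# go.py x y z n [board|yaw]: per-row deltas from the measured pose to a target
from fit import *;import sys
a=sys.argv;X=np.array(list(map(float,a[1:4])));n=int(a[4]);s=sensors.read_state()
M=(R.from_euler('z',66.7,degrees=True)*SL).as_matrix() if a[5]=="board" else R.from_euler('z',float(a[5]),degrees=True).as_matrix()
T=R.from_matrix(np.c_[np.cross(M[:,0],-M[:,2]),M[:,0],-M[:,2]])
d=X-np.array(s["eef_pos"]);r=np.degrees((T*R.from_quat(s["tcp_rot"]).inv()).as_rotvec())
print("t",round(s["clock"],2),"pos",np.array(s["eef_pos"]),"q",np.array(s["qpos"]),"gap",s["finger_gap"])
print("total",d,r,"per row",d/n,r/n)
E
```

```text
((474.8839111328125, -297.94525146484375), (107.2149658203125, 29.725677490234375), 67.50057983398438) -22.851692
((528.5606689453125, -312.6427001953125), (83.61151123046875, 29.357107162475586), 68.10226440429688) -22.281746
((584.1248168945312, -329.7220153808594), (63.73140335083008, 28.16312599182129), 71.60002136230469) -16.65892
```

>>> {"name": "play_rows", "arguments": {"moves": [{"tx": 0.024,"ty": 0.037,"tz": 0.008,"rz": 5},{"tx": 0.024,"ty": 0.037,"tz": 0.008,"rz": 5},{"tx": 0.024,"ty": 0.037,"tz": 0.008,"rz": 5},{"tx": 0.024,"ty": 0.037,"tz": 0.008,"rz": 5},{"tx": 0.024,"ty": 0.037,"tz": 0.008,"rz": 5},{"tx": 0.024,"ty": 0.037,"tz": 0.008,"rz": 5},{"tx": 0.024,"ty": 0.037,"tz": 0.008,"rz": 5},{"tx": 0.024,"ty": 0.037,"tz": 0.008,"rz": 5},{"tx": 0.024,"ty": 0.037,"tz": 0.008,"rz": 5},{"tx": 0.024,"ty": 0.037,"tz": 0.008,"rz": 5}], "claw": 0.06}}

```text
invalid input at $.moves[0]: expected keys tx, ty, tz, rx, ry, rz
```

```bash
python3 go.py .4004 .1559 .1788 10 board
```

```text
t 1.8 pos [ 0.2596 -0.623   0.2055] q [ 1.0265  0.4261  0.0739  1.606  -0.0341  1.1108 -0.0671] gap 0.09403234703242075
total [ 0.1408  0.7789 -0.0267] [ -0.1862 -30.4008 131.6781] per row [ 0.0141  0.0779 -0.0027] [-0.0186 -3.0401 13.1678]
```

>>> {"name": "play_rows", "arguments": {"moves": [{"tx": 0.024,"ty": 0.037,"tz": 0.008,"rx": 0,"ry": 0,"rz": 5},{"tx": 0.024,"ty": 0.037,"tz": 0.008,"rx": 0,"ry": 0,"rz": 5},{"tx": 0.024,"ty": 0.037,"tz": 0.008,"rx": 0,"ry": 0,"rz": 5},{"tx": 0.024,"ty": 0.037,"tz": 0.008,"rx": 0,"ry": 0,"rz": 5},{"tx": 0.024,"ty": 0.037,"tz": 0.008,"rx": 0,"ry": 0,"rz": 5},{"tx": 0.024,"ty": 0.037,"tz": 0.008,"rx": 0,"ry": 0,"rz": 5},{"tx": 0.024,"ty": 0.037,"tz": 0.008,"rx": 0,"ry": 0,"rz": 5},{"tx": 0.024,"ty": 0.037,"tz": 0.008,"rx": 0,"ry": 0,"rz": 5},{"tx": 0.024,"ty": 0.037,"tz": 0.008,"rx": 0,"ry": 0,"rz": 5},{"tx": 0.024,"ty": 0.037,"tz": 0.008,"rx": 0,"ry": 0,"rz": 5}], "claw": 0.06}}

```text
clock: 3.05
eef_pos: [0.5002, -0.2518, 0.286]
tcp_rot: [0.805, 0.593, 0.0, 0.0]
force: [-0.6, 0.4, -0.2]
finger_gap: 0.0604
grip_force: 0.0
```

```bash
python3 go.py .4004 .1559 .1788 10 board
```

```text
t 3.05 pos [ 0.5002 -0.2518  0.286 ] q [ 0.5938  0.189  -0.2798  1.7528  0.0557  1.2071 -0.0017] gap 0.060362355592614096
total [-0.0998  0.4077 -0.1072] [ 10.9869 -23.8215  82.6044] per row [-0.01    0.0408 -0.0107] [ 1.0987 -2.3822  8.2604]
```

>>> {"name": "play_rows", "arguments": {"moves": [{"tx": -0.01,"ty": 0.041,"tz": -0.005,"rx": 1.1,"ry": -2.38,"rz": 8.26},{"tx": -0.01,"ty": 0.041,"tz": -0.005,"rx": 1.1,"ry": -2.38,"rz": 8.26},{"tx": -0.01,"ty": 0.041,"tz": -0.005,"rx": 1.1,"ry": -2.38,"rz": 8.26},{"tx": -0.01,"ty": 0.041,"tz": -0.005,"rx": 1.1,"ry": -2.38,"rz": 8.26},{"tx": -0.01,"ty": 0.041,"tz": -0.005,"rx": 1.1,"ry": -2.38,"rz": 8.26},{"tx": -0.01,"ty": 0.041,"tz": -0.005,"rx": 1.1,"ry": -2.38,"rz": 8.26},{"tx": -0.01,"ty": 0.041,"tz": -0.005,"rx": 1.1,"ry": -2.38,"rz": 8.26},{"tx": -0.01,"ty": 0.041,"tz": -0.005,"rx": 1.1,"ry": -2.38,"rz": 8.26},{"tx": -0.01,"ty": 0.041,"tz": -0.025,"rx": 1.1,"ry": -2.38,"rz": 8.26},{"tx": -0.01,"ty": 0.041,"tz": -0.025,"rx": 1.1,"ry": -2.38,"rz": 8.26}]}}

```text
clock: 4.3
eef_pos: [0.3994, 0.158, 0.1953]
tcp_rot: [0.197, 0.958, 0.204, 0.042]
force: [0.4, 0.2, 0.1]
finger_gap: 0.0602
grip_force: 0.0
```

```bash
python3 go.py .4191 .1992 .0728 10 board
```

```text
t 4.3 pos [0.3994 0.158  0.1953] q [ 0.3444 -0.0684 -0.5587  2.3067 -0.5821  0.7235  1.3578] gap 0.06021332419206472
total [ 0.0197  0.0412 -0.1225] [ 0.0055  0.0799 -0.0958] per row [ 0.002   0.0041 -0.0123] [ 0.0005  0.008  -0.0096]
```

>>> {"name": "play_rows", "arguments": {"moves": [{"tx": -0.002,"ty": -0.009,"tz": 0,"rx": 0,"ry": 0,"rz": 0},{"tx": 0.0028,"ty": 0.0064,"tz": -0.0157,"rx": 0,"ry": 0,"rz": 0},{"tx": 0.0028,"ty": 0.0064,"tz": -0.0157,"rx": 0,"ry": 0,"rz": 0},{"tx": 0.0028,"ty": 0.0064,"tz": -0.0157,"rx": 0,"ry": 0,"rz": 0},{"tx": 0.0028,"ty": 0.0064,"tz": -0.0157,"rx": 0,"ry": 0,"rz": 0},{"tx": 0.0028,"ty": 0.0064,"tz": -0.0157,"rx": 0,"ry": 0,"rz": 0},{"tx": 0.0028,"ty": 0.0064,"tz": -0.0157,"rx": 0,"ry": 0,"rz": 0},{"tx": 0.0021,"ty": 0.005,"tz": -0.012,"rx": 0,"ry": 0,"rz": 0},{"tx": 0.0014,"ty": 0.0032,"tz": -0.008,"rx": 0,"ry": 0,"rz": 0},{"tx": 0.0011,"ty": 0.0025,"tz": -0.006,"rx": 0,"ry": 0,"rz": 0}]}}

```text
clock: 5.55
eef_pos: [0.4195, 0.1968, 0.0752]
tcp_rot: [0.199, 0.958, 0.203, 0.042]
force: [-0.2, 0.4, 0.2]
finger_gap: 0.0599
grip_force: 0.0
```

```bash
python3 go.py .4191 .1992 .0728 10 board
python3 - <<'E'
from h import *
p=imaging.get_image("side");save(p,"g1.png",(270,180,410,300),5)
E
```

```text
t 5.55 pos [0.4195 0.1968 0.0752] q [ 0.2245  0.2302 -0.6131  2.3747 -0.5413  0.3268  1.2966] gap 0.059946529736970386
total [-0.0004  0.0024 -0.0024] [ 0.0004 -0.0889  0.2057] per row [-0.      0.0002 -0.0002] [ 0.     -0.0089  0.0206]
```

View pics/g1.png

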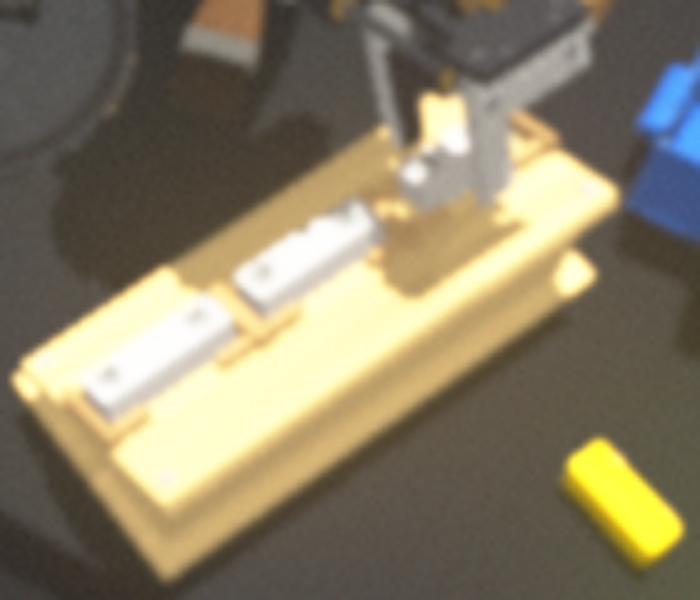

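The side view shows the fingers straddling the short bar's middle, at crop pixels (380–510, 40–200), with no contact. I'll lower 3 mm and then close.

>>> {"name": "play_rows", "arguments": {"moves": [{"tx": 0,"ty": 0.0018,"tz": -0.0009,"rx": 0,"ry": 0,"rz": 0.1},{"tx": 0,"ty": 0.0018,"tz": -0.0009,"rx": 0,"ry": 0,"rz": 0.1},{"tx": 0,"ty": 0,"tz": 0,"rx": 0,"ry": 0,"rz": 0},{"tx": 0,"ty": 0,"tz": 0,"rx": 0,"ry": 0,"rz": 0},{"tx": 0,"ty": 0,"tz": 0,"rx": 0,"ry": 0,"rz": 0},{"tx": 0,"ty": 0,"tz": 0,"rx": 0,"ry": 0,"rz": 0},{"tx": 0,"ty": 0,"tz": 0,"rx": 0,"ry": 0,"rz": 0},{"tx": 0,"ty": 0,"tz": 0,"rx": 0,"ry": 0,"rz": 0},{"tx": 0,"ty": 0,"tz": 0,"rx": 0,"ry": 0,"rz": 0},{"tx": 0,"ty": 0,"tz": 0,"rx": 0,"ry": 0,"rz": 0}]}}

```text
clock: 6.85
eef_pos: [0.419, 0.2007, 0.0735]
tcp_rot: [0.197, 0.958, 0.204, 0.041]
force: [-0.1, -0.0, -0.0]
finger_gap: 0.0601
grip_force: 0.0
```

>>> {"name": "play_rows", "arguments": {"moves": [{"tx": 0,"ty": 0,"tz": 0,"rx": 0,"ry": 0,"rz": 0},{"tx": 0,"ty": 0,"tz": 0,"rx": 0,"ry": 0,"rz": 0},{"tx": 0,"ty": 0,"tz": 0,"rx": 0,"ry": 0,"rz": 0},{"tx": 0,"ty": 0,"tz": 0,"rx": 0,"ry": 0,"rz": 0},{"tx": 0,"ty": 0,"tz": 0,"rx": 0,"ry": 0,"rz": 0},{"tx": 0,"ty": 0,"tz": 0,"rx": 0,"ry": 0,"rz": 0},{"tx": 0,"ty": 0,"tz": 0,"rx": 0,"ry": 0,"rz": 0},{"tx": 0,"ty": 0,"tz": 0,"rx": 0,"ry": 0,"rz": 0},{"tx": 0,"ty": 0,"tz": 0,"rx": 0,"ry": 0,"rz": 0},{"tx": 0,"ty": 0,"tz": 0,"rx": 0,"ry": 0,"rz": 0}], "claw": 0.015}}

```text
clock: 8.1
eef_pos: [0.4189, 0.2006, 0.0735]
tcp_rot: [0.197, 0.958, 0.203, 0.041]
force: [-0.6, -0.7, 0.1]
finger_gap: 0.0234
grip_force: 30.0
```

>>> {"name": "play_rows", "arguments": {"moves": [{"tx": -0.0012,"ty": -0.0028,"tz": 0.0068,"rx": 0,"ry": 0,"rz": 0},{"tx": -0.0024,"ty": -0.0056,"tz": 0.0137,"rx": 0,"ry": 0,"rz": 0},{"tx": -0.0024,"ty": -0.0056,"tz": 0.0137,"rx": 0,"ry": 0,"rz": 0},{"tx": -0.0024,"ty": -0.0056,"tz": 0.0137,"rx": 0,"ry": 0,"rz": 0},{"tx": -0.0024,"ty": -0.0056,"tz": 0.0137,"rx": 0,"ry": 0,"rz": 0},{"tx": -0.0024,"ty": -0.0056,"tz": 0.0137,"rx": 0,"ry": 0,"rz": 0},{"tx": 0.018,"ty": -0.02,"tz": 0.02,"rx": -1.0,"ry": 2.38,"rz": -8.2},{"tx": 0.018,"ty": -0.03,"tz": 0.02,"rx": -1.0,"ry": 2.38,"rz": -8.2},{"tx": 0.018,"ty": -0.03,"tz": 0.02,"rx": -1.0,"ry": 2.38,"rz": -8.2},{"tx": 0.018,"ty": -0.03,"tz": 0.02,"rx": -1.0,"ry": 2.38,"rz": -8.2}]}}

```text
clock: 9.35
eef_pos: [0.478, 0.0586, 0.2301]
tcp_rot: [0.476, 0.869, 0.133, 0.025]
force: [0.6, 0.6, -0.7]
finger_gap: 0.0242
grip_force: 30.0
```

```bash
python3 go.py .418 -.2805 .15 10 -17
```

```text
t 9.35 pos [0.478  0.0586 0.2301] q [ 0.3793  0.0058 -0.4875  2.1115 -0.2497  0.8441  0.6101] gap 0.024203429360231888
total [-0.06   -0.3391 -0.0801] [ -6.9653  14.4603 -49.2584] per row [-0.006  -0.0339 -0.008 ] [-0.6965  1.446  -4.9258]
```

>>> {"name": "play_rows", "arguments": {"moves": [{"tx": 0,"ty": -0.034,"tz": 0,"rx": -0.7,"ry": 1.45,"rz": -4.93},{"tx": 0,"ty": -0.034,"tz": 0,"rx": -0.7,"ry": 1.45,"rz": -4.93},{"tx": 0,"ty": -0.034,"tz": 0,"rx": -0.7,"ry": 1.45,"rz": -4.93},{"tx": 0,"ty": -0.034,"tz": 0,"rx": -0.7,"ry": 1.45,"rz": -4.93},{"tx": -0.01,"ty": -0.034,"tz": 0,"rx": -0.7,"ry": 1.45,"rz": -4.93},{"tx": -0.01,"ty": -0.034,"tz": -0.01,"rx": -0.7,"ry": 1.45,"rz": -4.93},{"tx": -0.01,"ty": -0.034,"tz": -0.015,"rx": -0.7,"ry": 1.45,"rz": -4.93},{"tx": -0.01,"ty": -0.034,"tz": -0.025,"rx": -0.7,"ry": 1.45,"rz": -4.93},{"tx": -0.01,"ty": -0.034,"tz": -0.03,"rx": -0.7,"ry": 1.45,"rz": -4.93},{"tx": -0.01,"ty": -0.034,"tz": -0.03,"rx": -0.7,"ry": 1.45,"rz": -4.93}]}}

```text
clock: 10.6
eef_pos: [0.4173, -0.2813, 0.1185]
tcp_rot: [0.804, 0.595, 0.0, -0.0]
force: [1.6, -0.4, -1.0]
finger_gap: 0.0237
grip_force: 30.0
```

```bash
python3 go.py .418 -.2805 .013 10 -17;  python3 - <<'E'
from h import *
for n,b in(("top",(360,140,460,280)),("side",(120,110,270,220))):
    p=imaging.get_image(n);save(p,"g2%s.png"%n,b,4)
    print(proj(p,[[.418,-.2805,.004]])-b[:2])
    print([(np.round(d["xyz"],3).tolist(),round(d["confidence"],2)) for d in spotter.tip_of("short_bar",p)])
E
```

```text
t 10.6 pos [ 0.4173 -0.2813  0.1185] q [ 0.6097  0.2587 -0.1657  2.0613  0.0565  0.8257  0.1154] gap 0.02369757056153695
total [ 0.0007  0.0008 -0.1055] [-0.033   0.0186 -0.0602] per row [ 0.0001  0.0001 -0.0106] [-0.0033  0.0019 -0.006 ]
[[ 34.31491951 103.90724317]]
[([0.42, -0.278, 0.113], 0.63), ([0.525, 0.343, 0.01], 0.62), ([0.418, 0.393, 0.012], 0.51)]
[[94.57820306 41.99213439]]
[([0.523, 0.346, 0.012], 0.8), ([0.42, 0.396, 0.014], 0.79), ([0.413, -0.283, 0.11], 0.47)]
```

View pics/g2side.png

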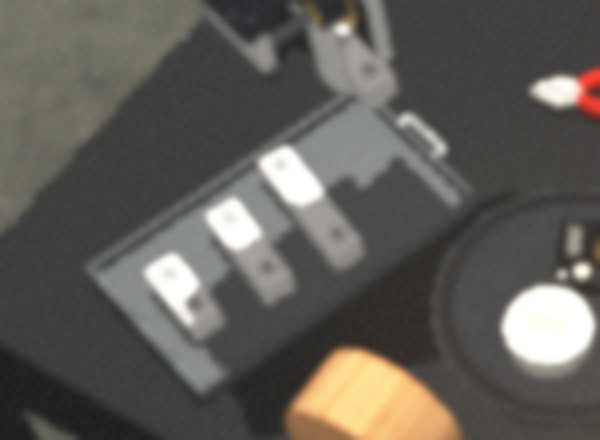

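The side view shows the short bar held level, screw heads up, at crop pixel (370,75), above the free quarter. The other tray bars have not moved. I'll lower it gently.

>>> {"name": "play_rows", "arguments": {"moves": [{"tx": 0,"ty": 0,"tz": -0.014,"rx": 0,"ry": 0,"rz": 0},{"tx": 0,"ty": 0,"tz": -0.014,"rx": 0,"ry": 0,"rz": 0},{"tx": 0,"ty": 0,"tz": -0.014,"rx": 0,"ry": 0,"rz": 0},{"tx": 0,"ty": 0,"tz": -0.014,"rx": 0,"ry": 0,"rz": 0},{"tx": 0,"ty": 0,"tz": -0.014,"rx": 0,"ry": 0,"rz": 0},{"tx": 0,"ty": 0,"tz": -0.012,"rx": 0,"ry": 0,"rz": 0},{"tx": 0,"ty": 0,"tz": -0.008,"rx": 0,"ry": 0,"rz": 0},{"tx": 0,"ty": 0,"tz": -0.006,"rx": 0,"ry": 0,"rz": 0},{"tx": 0,"ty": 0,"tz": -0.005,"rx": 0,"ry": 0,"rz": 0},{"tx": 0,"ty": 0,"tz": -0.003,"rx": 0,"ry": 0,"rz": 0}]}}

```text
clock: 12.05
eef_pos: [0.4178, -0.2802, 0.0146]
tcp_rot: [0.803, 0.596, 0.001, -0.0]
force: [-0.1, 0.7, -0.7]
finger_gap: 0.0237
grip_force: 30.0
```

>>> {"name": "play_rows", "arguments": {"moves": [{"tx": 0,"ty": 0,"tz": -0.0005,"rx": 0,"ry": 0,"rz": 0},{"tx": 0,"ty": 0,"tz": -0.0005,"rx": 0,"ry": 0,"rz": 0},{"tx": 0,"ty": 0,"tz": -0.0005,"rx": 0,"ry": 0,"rz": 0},{"tx": 0,"ty": 0,"tz": -0.0005,"rx": 0,"ry": 0,"rz": 0},{"tx": 0,"ty": 0,"tz": -0.0005,"rx": 0,"ry": 0,"rz": 0},{"tx": 0,"ty": 0,"tz": 0,"rx": 0,"ry": 0,"rz": 0},{"tx": 0,"ty": 0,"tz": 0,"rx": 0,"ry": 0,"rz": 0},{"tx": 0,"ty": 0,"tz": 0,"rx": 0,"ry": 0,"rz": 0},{"tx": 0,"ty": 0,"tz": 0,"rx": 0,"ry": 0,"rz": 0},{"tx": 0,"ty": 0,"tz": 0,"rx": 0,"ry": 0,"rz": 0}]}}

```text
clock: 13.3
eef_pos: [0.4178, -0.2801, 0.0123]
tcp_rot: [0.803, 0.596, 0.001, -0.0]
force: [-0.4, -0.0, -0.6]
finger_gap: 0.0237
grip_force: 30.0
```

>>> {"name": "play_rows", "arguments": {"moves": [{"tx": 0,"ty": 0,"tz": -0.0005,"rx": 0,"ry": 0,"rz": 0},{"tx": 0,"ty": 0,"tz": -0.0005,"rx": 0,"ry": 0,"rz": 0},{"tx": 0,"ty": 0,"tz": -0.0005,"rx": 0,"ry": 0,"rz": 0},{"tx": 0,"ty": 0,"tz": -0.0005,"rx": 0,"ry": 0,"rz": 0},{"tx": 0,"ty": 0,"tz": -0.0005,"rx": 0,"ry": 0,"rz": 0},{"tx": 0,"ty": 0,"tz": 0,"rx": 0,"ry": 0,"rz": 0},{"tx": 0,"ty": 0,"tz": 0,"rx": 0,"ry": 0,"rz": 0},{"tx": 0,"ty": 0,"tz": 0,"rx": 0,"ry": 0,"rz": 0},{"tx": 0,"ty": 0,"tz": 0,"rx": 0,"ry": 0,"rz": 0},{"tx": 0,"ty": 0,"tz": 0,"rx": 0,"ry": 0,"rz": 0}]}}

```text
clock: 14.55
eef_pos: [0.4178, -0.2801, 0.0098]
tcp_rot: [0.803, 0.596, 0.001, -0.0]
force: [0.0, -0.8, -1.0]
finger_gap: 0.0241
grip_force: 30.0
```

>>> {"name": "play_rows", "arguments": {"moves": [{"tx": 0,"ty": 0,"tz": -0.0004,"rx": 0,"ry": 0,"rz": 0},{"tx": 0,"ty": 0,"tz": 0,"rx": 0,"ry": 0,"rz": 0},{"tx": 0,"ty": 0,"tz": -0.0004,"rx": 0,"ry": 0,"rz": 0},{"tx": 0,"ty": 0,"tz": 0,"rx": 0,"ry": 0,"rz": 0},{"tx": 0,"ty": 0,"tz": -0.0004,"rx": 0,"ry": 0,"rz": 0},{"tx": 0,"ty": 0,"tz": 0,"rx": 0,"ry": 0,"rz": 0},{"tx": 0,"ty": 0,"tz": -0.0004,"rx": 0,"ry": 0,"rz": 0},{"tx": 0,"ty": 0,"tz": 0,"rx": 0,"ry": 0,"rz": 0},{"tx": 0,"ty": 0,"tz": 0,"rx": 0,"ry": 0,"rz": 0},{"tx": 0,"ty": 0,"tz": 0,"rx": 0,"ry": 0,"rz": 0}]}}

```text
clock: 15.8
eef_pos: [0.4178, -0.2801, 0.0082]
tcp_rot: [0.803, 0.596, 0.001, -0.0]
force: [0.5, 0.2, -1.4]
finger_gap: 0.0239
grip_force: 30.0
```

>>> {"name": "play_rows", "arguments": {"moves": [{"tx": 0,"ty": 0,"tz": -0.0004,"rx": 0,"ry": 0,"rz": 0},{"tx": 0,"ty": 0,"tz": 0,"rx": 0,"ry": 0,"rz": 0},{"tx": 0,"ty": 0,"tz": -0.0004,"rx": 0,"ry": 0,"rz": 0},{"tx": 0,"ty": 0,"tz": 0,"rx": 0,"ry": 0,"rz": 0},{"tx": 0,"ty": 0,"tz": -0.0004,"rx": 0,"ry": 0,"rz": 0},{"tx": 0,"ty": 0,"tz": 0,"rx": 0,"ry": 0,"rz": 0},{"tx": 0,"ty": 0,"tz": 0,"rx": 0,"ry": 0,"rz": 0},{"tx": 0,"ty": 0,"tz": 0,"rx": 0,"ry": 0,"rz": 0},{"tx": 0,"ty": 0,"tz": 0,"rx": 0,"ry": 0,"rz": 0},{"tx": 0,"ty": 0,"tz": 0,"rx": 0,"ry": 0,"rz": 0}]}}

```text
clock: 17.05
eef_pos: [0.4178, -0.2802, 0.0078]
tcp_rot: [0.803, 0.596, 0.001, -0.0]
force: [-5.2, 3.1, 21.7]
finger_gap: 0.0236
grip_force: 30.0
```

>>> {"name": "play_rows", "arguments": {"moves": [{"tx": 0,"ty": 0,"tz": 0.0004,"rx": 0,"ry": 0,"rz": 0},{"tx": 0,"ty": 0,"tz": 0,"rx": 0,"ry": 0,"rz": 0},{"tx": 0,"ty": 0,"tz": 0,"rx": 0,"ry": 0,"rz": 0},{"tx": 0,"ty": 0,"tz": 0,"rx": 0,"ry": 0,"rz": 0},{"tx": 0,"ty": 0,"tz": 0.005,"rx": 0,"ry": 0,"rz": 0},{"tx": 0,"ty": 0,"tz": 0.01,"rx": 0,"ry": 0,"rz": 0},{"tx": 0,"ty": 0,"tz": 0.02,"rx": 0,"ry": 0,"rz": 0},{"tx": 0,"ty": 0,"tz": 0.03,"rx": 0,"ry": 0,"rz": 0},{"tx": 0,"ty": 0,"tz": 0.03,"rx": 0,"ry": 0,"rz": 0},{"tx": 0,"ty": 0,"tz": 0.02,"rx": 0,"ry": 0,"rz": 0}], "claw": 0.038}}

```text
clock: 18.3
eef_pos: [0.4182, -0.2804, 0.1245]
tcp_rot: [0.803, 0.596, 0.001, 0.0]
force: [-0.4, 0.6, 0.1]
finger_gap: 0.0378
grip_force: 0.0
```

```bash
python3 go.py .5295 -.3123 .08 10 -22.5;  python3 - <<'E'
from fit import *
for n in("top","side"):
    p=imaging.get_image(n)
    for t in("short_bar","right_bar","stock_long"):
        print(n,t,[(np.round(d["xyz"],3).tolist(),round(d["confidence"],2)) for d in spotter.tip_of(t,p)])
    if n=="side": save(p,"g3.png",(120,110,270,220),4)
E
```

```text
t 18.3 pos [ 0.4182 -0.2804  0.1245] q [ 0.6112  0.25   -0.1692  2.0569  0.0543  0.8371  0.1181] gap 0.03781911241462757
total [ 0.1113 -0.0319 -0.0445] [-0.0201  0.126  -5.7299] per row [ 0.0111 -0.0032 -0.0045] [-0.002   0.0126 -0.573 ]
top short_bar [([0.528, 0.342, 0.012], 0.66), ([0.419, -0.278, 0.001], 0.59), ([0.421, 0.395, 0.013], 0.54)]
top right_bar [([0.531, -0.311, 0.005], 0.64)]
top stock_long [([0.477, -0.294, 0.002], 0.71)]
side short_bar [([0.522, 0.346, 0.01], 0.75), ([0.415, -0.284, 0.002], 0.54)]
side right_bar [([0.525, -0.315, 0.003], 0.63)]
side stock_long [([0.473, -0.293, 0.001], 0.55)]
```

View pics/g3.png

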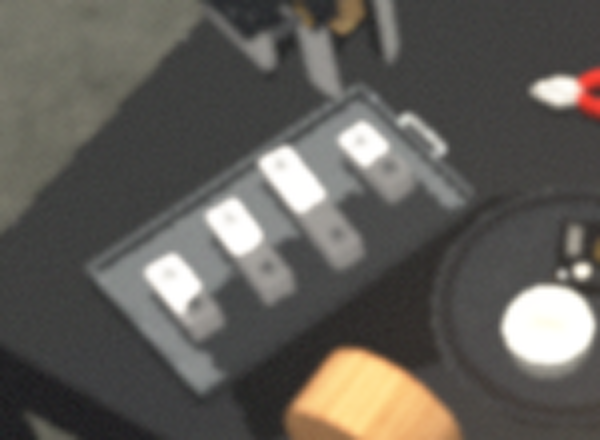

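The side view shows the short bar flat in the free quarter at crop pixel (375,160), with the other bars unmoved. Next is right_bar, the middle of the original three, at (250,250).

>>> {"name": "play_rows", "arguments": {"moves": [{"tx": 0.028,"ty": -0.008,"tz": 0,"rx": 0,"ry": 0,"rz": -1.4},{"tx": 0.028,"ty": -0.008,"tz": 0,"rx": 0,"ry": 0,"rz": -1.4},{"tx": 0.028,"ty": -0.008,"tz": 0,"rx": 0,"ry": 0,"rz": -1.4},{"tx": 0.027,"ty": -0.008,"tz": 0,"rx": 0,"ry": 0,"rz": -1.5},{"tx": 0,"ty": 0,"tz": -0.01,"rx": 0,"ry": 0,"rz": 0},{"tx": 0,"ty": 0,"tz": -0.015,"rx": 0,"ry": 0,"rz": 0},{"tx": 0,"ty": 0,"tz": -0.015,"rx": 0,"ry": 0,"rz": 0},{"tx": 0,"ty": 0,"tz": -0.015,"rx": 0,"ry": 0,"rz": 0},{"tx": 0,"ty": 0,"tz": -0.01,"rx": 0,"ry": 0,"rz": 0},{"tx": 0,"ty": 0,"tz": -0.009,"rx": 0,"ry": 0,"rz": 0}], "claw": 0.044}}

```text
clock: 19.95
eef_pos: [0.5287, -0.3121, 0.0477]
tcp_rot: [0.831, 0.556, 0.001, -0.0]
force: [0.6, -1.2, 0.0]
finger_gap: 0.0442
grip_force: 0.0
```

```bash
python3 go.py .5293 -.3124 .008 6 -22.5;  python3 - <<'E'
from h import *
p=imaging.get_image("side");save(p,"g4.png",(120,110,270,220),4)
E
```

```text
t 19.95 pos [ 0.5287 -0.3121  0.0477] q [ 0.5337  0.5094 -0.1351  1.8634  0.0919  0.7748 -0.0422] gap 0.04422651134337363
total [ 0.0006 -0.0003 -0.0397] [-0.0795  0.0312 -0.0341] per row [ 0.0001 -0.     -0.0066] [-0.0132  0.0052 -0.0057]
```

View pics/g4.png

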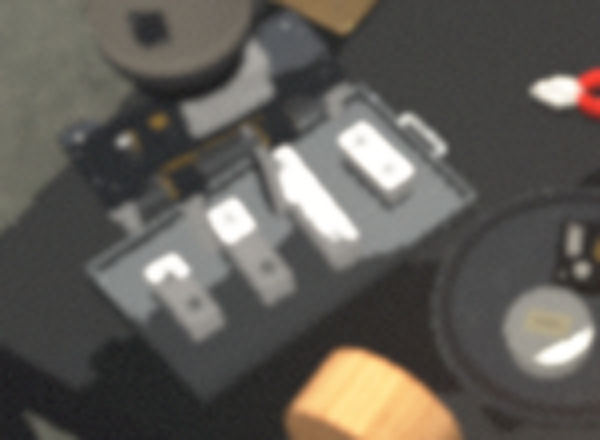

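The side view shows the gripper over right_bar at (250,250), with the fingers still above bar height.

>>> {"name": "play_rows", "arguments": {"moves": [{"tx": 0.0006,"ty": -0.0003,"tz": -0.006,"rx": 0,"ry": 0,"rz": 0},{"tx": 0,"ty": 0,"tz": -0.006,"rx": 0,"ry": 0,"rz": 0},{"tx": 0,"ty": 0,"tz": -0.005,"rx": 0,"ry": 0,"rz": 0},{"tx": 0,"ty": 0,"tz": -0.004,"rx": 0,"ry": 0,"rz": 0},{"tx": 0,"ty": 0,"tz": -0.004,"rx": 0,"ry": 0,"rz": 0},{"tx": 0,"ty": 0,"tz": -0.004,"rx": 0,"ry": 0,"rz": 0},{"tx": 0,"ty": 0,"tz": -0.004,"rx": 0,"ry": 0,"rz": 0},{"tx": 0,"ty": 0,"tz": -0.003,"rx": 0,"ry": 0,"rz": 0},{"tx": 0,"ty": 0,"tz": -0.003,"rx": 0,"ry": 0,"rz": 0},{"tx": 0,"ty": 0,"tz": 0,"rx": 0,"ry": 0,"rz": 0}]}}

```text
clock: 21.25
eef_pos: [0.5292, -0.3124, 0.0091]
tcp_rot: [0.831, 0.556, 0.001, -0.001]
force: [0.4, -0.3, 0.0]
finger_gap: 0.0443
grip_force: 0.0
```

>>> {"name": "play_rows", "arguments": {"moves": [{"tx": 0,"ty": 0,"tz": -0.0004,"rx": 0,"ry": 0,"rz": 0},{"tx": 0,"ty": 0,"tz": 0,"rx": 0,"ry": 0,"rz": 0},{"tx": 0,"ty": 0,"tz": 0,"rx": 0,"ry": 0,"rz": 0},{"tx": 0,"ty": 0,"tz": 0,"rx": 0,"ry": 0,"rz": 0},{"tx": 0,"ty": 0,"tz": 0,"rx": 0,"ry": 0,"rz": 0},{"tx": 0,"ty": 0,"tz": 0,"rx": 0,"ry": 0,"rz": 0},{"tx": 0,"ty": 0,"tz": 0,"rx": 0,"ry": 0,"rz": 0},{"tx": 0,"ty": 0,"tz": 0,"rx": 0,"ry": 0,"rz": 0},{"tx": 0,"ty": 0,"tz": 0,"rx": 0,"ry": 0,"rz": 0},{"tx": 0,"ty": 0,"tz": 0,"rx": 0,"ry": 0,"rz": 0}], "claw": 0.015}}

```text
clock: 22.5
eef_pos: [0.5295, -0.3125, 0.0091]
tcp_rot: [0.831, 0.556, 0.001, -0.0]
force: [-0.9, 0.3, 4.3]
finger_gap: 0.0239
grip_force: 30.0
```

```bash
python3 go.py .5293 -.3124 .008 6 -22.5
```

```text
t 22.5 pos [ 0.5295 -0.3125  0.0091] q [ 0.5283  0.5641 -0.1288  1.8783  0.1039  0.7053 -0.052 ] gap 0.023891599528820213
total [-0.0002  0.0001 -0.0011] [-0.0699  0.0473 -0.0337] per row [-0.      0.     -0.0002] [-0.0116  0.0079 -0.0056]
```

>>> {"name": "play_rows", "arguments": {"moves": [{"tx": 0,"ty": 0,"tz": 0.005,"rx": 0,"ry": 0,"rz": 0},{"tx": 0,"ty": 0,"tz": 0.015,"rx": 0,"ry": 0,"rz": 0},{"tx": 0,"ty": 0,"tz": 0.025,"rx": 0,"ry": 0,"rz": 0},{"tx": 0,"ty": 0,"tz": 0.03,"rx": 0,"ry": 0,"rz": 0},{"tx": 0,"ty": 0,"tz": 0.03,"rx": 0,"ry": 0,"rz": 0},{"tx": 0,"ty": 0,"tz": 0.03,"rx": 0,"ry": 0,"rz": 0},{"tx": -0.005,"ty": 0.02,"tz": 0.03,"rx": 0,"ry": 0,"rz": 0},{"tx": -0.005,"ty": 0.03,"tz": 0.02,"rx": 0,"ry": 0,"rz": 0},{"tx": -0.005,"ty": 0.03,"tz": 0,"rx": 0,"ry": 0,"rz": 0},{"tx": -0.005,"ty": 0.03,"tz": 0,"rx": 0,"ry": 0,"rz": 0}]}}

```text
clock: 23.75
eef_pos: [0.5092, -0.2015, 0.1953]
tcp_rot: [0.831, 0.556, 0.001, 0.0]
force: [-0.7, 0.6, -0.4]
finger_gap: 0.0239
grip_force: 30.0
```

```bash
cat > m4.py <<'E'
# offset of the held bar along its own y (tool frame), by silhouettes
from fit import *
import sys
h=float(sys.argv[1])
for n in("top","side"):
    p=imaging.get_image(n);s=sensors.read_state()
    T=R.from_quat(s["tcp_rot"]);X=np.array(s["eef_pos"])
    B=T.as_matrix();B=np.c_[B[:,1],-B[:,0],-B[:,2]]   # bar axes x,y,z
    if np.linalg.det(B)<0: B[:,1]*=-1
    f=lambda dy,dx=0,dz=0,L=.08:(box(L)+[dx,dy,-h+dz])@B.T+X
    ms=[(d["confidence"],d["region"],c) for c in("right_bar","short_bar","stock_long","kit_bar_1") for d in spotter.silhouettes(c,p)]
    g=pick(ms,p,f(0));K,D,r,t=cam(p)
    c=lambda v:np.abs(mask(p,f(v[0],v[1],v[2],))-g[1]).sum()/g[1].sum()
    r=minimize(c,[0,0,0],method="Nelder-Mead",options=dict(initial_simplex=np.array([[0,0,0],[.006,0,0],[0,.006,0],[0,0,.006]])))
    r1=minimize(lambda v:c([v[0],0,0]),[.001],method="Nelder-Mead",options=dict(initial_simplex=[[-.005],[.005]]))
    e=proj(p,np.array([[0,-.04,.011-h],[0,.04,.011-h]])@B.T+X);u=(e[1]-e[0])/np.linalg.norm(e[1]-e[0])
    q=np.argwhere(g[1])[:,::-1]@u; mm=80/np.linalg.norm(e[1]-e[0])
    m=proj(p,f(0))@u
    print(n,g[0],g[2],"3dof",r.x,r.fun,"1dof",r1.x,r1.fun,"ends mm",(q.min()-.5-m.min())*mm,(q.max()+.5-m.max())*mm)
    for t in("right_bar","kit_bar_1","short_bar"):
        for d in spotter.tip_of(t,p):
            o=(np.array(d["xyz"])-X)@B
            if abs(o).max()<.04: print("  tip",t,o,d["confidence"])
E
python3 m4.py .005; python3 go.py .45 .05 .24 10 board
```

```text
top 0.1693747459626652 right_bar 3dof [-0.3602  0.7678 -3.8135] 0.7545800409716125 1dof [0.0148] 4.858413813286508 ends mm 60.89880631792742 -3.8739624421638195
  tip right_bar [ 0.0034 -0.0044 -0.0067] 0.53
side 0.5799269729339513 right_bar 3dof [ 0.0032  0.0014 -0.0012] 0.6629402892378671 1dof [0.0025] 0.694916156507852 ends mm 13.828755888955769 -3.7083751916440586
  tip right_bar [-0.0025 -0.0054 -0.0064] 0.53
t 24.55 pos [ 0.5094 -0.2025  0.1939] q [ 0.4313  0.2408 -0.1979  1.8937  0.0536  1.0121 -0.1816] gap 0.024052418069141955
total [-0.0594  0.2525  0.0461] [  9.9194 -24.6508  87.7329] per row [-0.0059  0.0253  0.0046] [ 0.9919 -2.4651  8.7733]
```

>>> {"name": "play_rows", "arguments": {"moves": [{"tx": -0.006,"ty": 0.025,"tz": 0.004,"rx": 0.99,"ry": -2.46,"rz": 8.77},{"tx": -0.006,"ty": 0.025,"tz": 0.004,"rx": 0.99,"ry": -2.46,"rz": 8.77},{"tx": -0.006,"ty": 0.025,"tz": 0.004,"rx": 0.99,"ry": -2.46,"rz": 8.77},{"tx": -0.006,"ty": 0.025,"tz": 0.004,"rx": 0.99,"ry": -2.46,"rz": 8.77},{"tx": -0.006,"ty": 0.025,"tz": 0.004,"rx": 0.99,"ry": -2.46,"rz": 8.77},{"tx": -0.006,"ty": 0.025,"tz": 0.004,"rx": 0.99,"ry": -2.46,"rz": 8.77},{"tx": -0.006,"ty": 0.025,"tz": 0.004,"rx": 0.99,"ry": -2.46,"rz": 8.77},{"tx": -0.006,"ty": 0.025,"tz": 0.004,"rx": 0.99,"ry": -2.46,"rz": 8.77},{"tx": -0.006,"ty": 0.025,"tz": 0.004,"rx": 0.99,"ry": -2.46,"rz": 8.77},{"tx": -0.006,"ty": 0.025,"tz": 0.004,"rx": 0.99,"ry": -2.46,"rz": 8.77}]}}

```text
clock: 25.8
eef_pos: [0.4491, 0.0482, 0.2342]
tcp_rot: [0.195, 0.958, 0.204, 0.042]
force: [0.0, -0.7, -1.8]
finger_gap: 0.0236
grip_force: 30.0
```

```bash
python3 m4.py .005; python3 go.py .4062 .1692 .146 10 board; python3 -c "
from fit import *
for dx in(-.002,0):
  for h in(.005,.085): print(dx,h,stand(.5086,.1644,np.radians(66.7),SL.apply([[dx,0,h]])+[0,.096,.07]))"
```

```text
top 0.0 right_bar 3dof [ 5.528  1.4   -9.944] 1.0 1dof [-0.0138] 2.572698283465635 ends mm 6.196513068288248 -5.920014285853161
  tip right_bar [-0.0011 -0.0042 -0.0042] 0.39
side 0.619863545369122 right_bar 3dof [-0.002  -0.0006  0.0007] 0.5672814340257555 1dof [-0.0026] 0.5617161716171617 ends mm -1.6800671171479675 -3.3579199848782615
  tip right_bar [-0.0067  0.0038 -0.0047] 0.63
t 26.6 pos [0.4494 0.0475 0.2339] q [ 0.5038 -0.0095 -0.4321  2.1598 -0.5115  0.9123  1.5362] gap 0.02370343023394447
total [-0.0432  0.1217 -0.0879] [ 0.0338 -0.0254  0.0452] per row [-0.0043  0.0122 -0.0088] [ 0.0034 -0.0025  0.0045]
-0.002 0.005 [[0.4189 0.1988 0.0738]]
-0.002 0.085 [[0.406  0.1689 0.1468]]
0 0.005 [[0.4196 0.2005 0.0746]]
0 0.085 [[0.4068 0.1706 0.1477]]
```

>>> {"name": "play_rows", "arguments": {"moves": [{"tx": -0.0078,"ty": 0.0192,"tz": -0.0113,"rx": 0,"ry": 0,"rz": 0},{"tx": -0.0078,"ty": 0.0192,"tz": -0.0113,"rx": 0,"ry": 0,"rz": 0},{"tx": -0.0078,"ty": 0.0192,"tz": -0.0113,"rx": 0,"ry": 0,"rz": 0},{"tx": -0.0078,"ty": 0.0192,"tz": -0.0113,"rx": 0,"ry": 0,"rz": 0},{"tx": -0.0078,"ty": 0.0192,"tz": -0.0113,"rx": 0,"ry": 0,"rz": 0},{"tx": -0.0078,"ty": 0.0192,"tz": -0.0113,"rx": 0,"ry": 0,"rz": 0},{"tx": 0.0022,"ty": 0.0051,"tz": -0.0125,"rx": 0,"ry": 0,"rz": 0},{"tx": 0.0022,"ty": 0.0051,"tz": -0.0125,"rx": 0,"ry": 0,"rz": 0},{"tx": 0.0022,"ty": 0.0051,"tz": -0.0125,"rx": 0,"ry": 0,"rz": 0},{"tx": 0.0022,"ty": 0.0051,"tz": -0.0125,"rx": 0,"ry": 0,"rz": 0}]}}

```text
clock: 27.85
eef_pos: [0.4116, 0.1833, 0.1159]
tcp_rot: [0.198, 0.958, 0.203, 0.042]
force: [0.4, 0.6, -1.3]
finger_gap: 0.0237
grip_force: 30.0
```

```bash
python3 m4.py .005; python3 go.py .4115 .1834 .1155 1 board
python3 - <<'E'
from h import *
ims=[]
for n,b in(("side",(270,180,410,300)),("top",(190,140,290,270))):
    p=imaging.get_image(n);im=p["frame"][b[1]:b[3],b[0]:b[2],::-1];ims.append(cv2.resize(im,None,fx=600/im.shape[0]*.75,fy=600/im.shape[0]*.75,interpolation=cv2.INTER_CUBIC))
o=np.hstack(ims);print(o.shape);cv2.imwrite("pics/g5.png",o[:,:800] if o.shape[1]>800 else o)
E
```

```text
top 0.0 right_bar 3dof [ 0.2833  1.1473 -2.0493] 1.0 1dof [0.0112] 1.9972180325121505 ends mm -158.22764935005168 -185.01769765927097
  tip right_bar [-0.0011  0.0002 -0.0051] 0.4
side 0.44905656836712676 right_bar 3dof [-0.0012 -0.0024 -0.0039] 1.1555692434041678 1dof [-0.0047] 1.173801457755877 ends mm -1.263319695440089 -8.294047852791522
  tip right_bar [-0.0037  0.0023 -0.0065] 0.67
t 28.65 pos [0.4114 0.1831 0.1162] q [ 0.3009  0.1206 -0.6368  2.3609 -0.5553  0.4597  1.3147] gap 0.024194678009450646
total [ 0.0001  0.0003 -0.0007] [ 0.0326 -0.0162  0.0311] per row [ 0.0001  0.0003 -0.0007] [ 0.0326 -0.0162  0.0311]
(450, 871, 3)
```

View pics/g5.png

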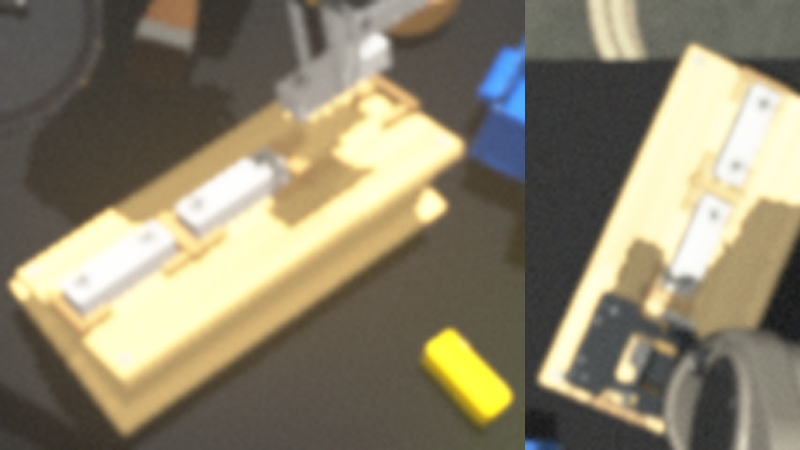

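The crop shows the bar held level over the emptied pocket_0, with its ends at about (283,110) and (390,50) in the left panel. I'll overlay model outlines to measure the offset along the bar.

Run:
```python
from fit import *
p=imaging.get_image("side");s=sensors.read_state()
X=np.array(s["eef_pos"]);B=R.from_quat(s["tcp_rot"]).as_matrix();B=np.c_[B[:,1],-B[:,0],-B[:,2]]
print("det",np.linalg.det(B),"y",B[:,1])
b=(332,180,392,222);z=13
im=cv2.resize(p["frame"][b[1]:b[3],b[0]:b[2],::-1],None,fx=z,fy=z,interpolation=cv2.INTER_CUBIC)
im=cv2.convertScaleAbs(im,alpha=1.3,beta=15)
for dy,col in((0,(0,0,255)),(-.004,(0,255,0))):
    q=(proj(p,(box(.08)+[0,dy,-.005])@B.T+X)-b[:2]+.5)*z
    # box index = 4x+2y+z
    for e in((0,4),(1,5),(0,1),(4,5)): cv2.line(im,tuple(map(int,q[e[0]])),tuple(map(int,q[e[1]])),col,1)
    for e in((2,6),(3,7),(2,3),(6,7)): cv2.line(im,tuple(map(int,q[e[0]])),tuple(map(int,q[e[1]])),col,1)
cv2.imwrite("pics/g6.png",im)
```

```text
det -0.9999999999999998 y [ 0.9182 -0.396  -0.0002]
```

View pics/g6.png

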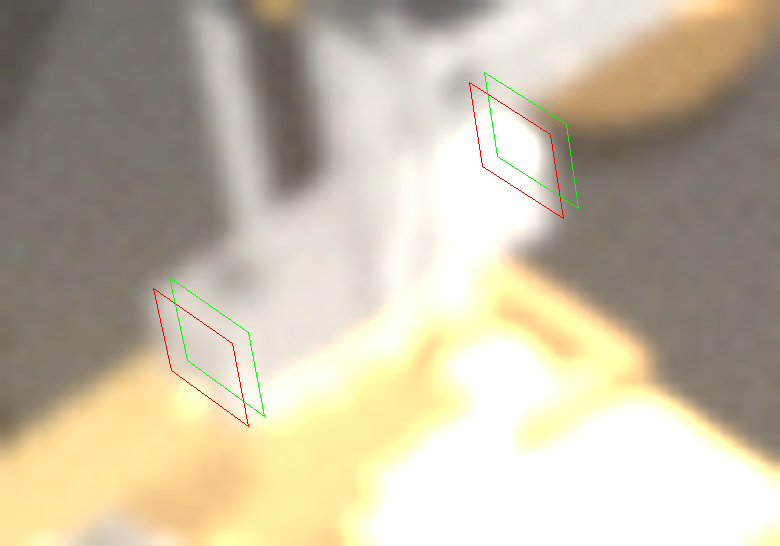

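The overlay's dy=0 outline (red) fits both bar ends to about 1 mm, with the bar perhaps 1 mm toward pocket_1. I'll shift 0.9 mm toward the robot end and lower in stages, watching the force.

>>> {"name": "play_rows", "arguments": {"moves": [{"tx": -0.0008,"ty": 0.0006,"tz": -0.0003,"rx": 0,"ry": 0,"rz": 0},{"tx": 0.0008,"ty": 0.0018,"tz": -0.0044,"rx": 0,"ry": 0,"rz": 0},{"tx": 0.0008,"ty": 0.0018,"tz": -0.0044,"rx": 0,"ry": 0,"rz": 0},{"tx": 0.0008,"ty": 0.0018,"tz": -0.0044,"rx": 0,"ry": 0,"rz": 0},{"tx": 0.0008,"ty": 0.0018,"tz": -0.0044,"rx": 0,"ry": 0,"rz": 0},{"tx": 0.0008,"ty": 0.0018,"tz": -0.0044,"rx": 0,"ry": 0,"rz": 0},{"tx": 0.0008,"ty": 0.0018,"tz": -0.0044,"rx": 0,"ry": 0,"rz": 0},{"tx": 0,"ty": 0,"tz": 0,"rx": 0,"ry": 0,"rz": 0},{"tx": 0,"ty": 0,"tz": 0,"rx": 0,"ry": 0,"rz": 0},{"tx": 0,"ty": 0,"tz": 0,"rx": 0,"ry": 0,"rz": 0}]}}

```text
clock: 30.05
eef_pos: [0.4155, 0.1945, 0.0896]
tcp_rot: [0.198, 0.958, 0.203, 0.042]
force: [0.3, -0.0, -0.3]
finger_gap: 0.0237
grip_force: 30.0
```

```bash
python3 go.py .4179 .2005 .0744 10 board
```

```text
t 30.05 pos [0.4155 0.1945 0.0896] q [ 0.2597  0.1924 -0.6398  2.3718 -0.5337  0.3677  1.2857] gap 0.023733267151949376
total [ 0.0024  0.006  -0.0152] [ 0.0334 -0.0031  0.0399] per row [ 0.0002  0.0006 -0.0015] [ 0.0033 -0.0003  0.004 ]
```

>>> {"name": "play_rows", "arguments": {"moves": [{"tx": 0.00016,"ty": 0.0004,"tz": -0.00095,"rx": 0,"ry": 0,"rz": 0},{"tx": 0.00016,"ty": 0.0004,"tz": -0.00095,"rx": 0,"ry": 0,"rz": 0},{"tx": 0.00016,"ty": 0.0004,"tz": -0.00095,"rx": 0,"ry": 0,"rz": 0},{"tx": 0.00016,"ty": 0.0004,"tz": -0.00095,"rx": 0,"ry": 0,"rz": 0},{"tx": 0.00016,"ty": 0.0004,"tz": -0.00095,"rx": 0,"ry": 0,"rz": 0},{"tx": 0.00016,"ty": 0.0004,"tz": -0.00095,"rx": 0,"ry": 0,"rz": 0},{"tx": 0,"ty": 0,"tz": 0,"rx": 0,"ry": 0,"rz": 0},{"tx": 0,"ty": 0,"tz": 0,"rx": 0,"ry": 0,"rz": 0},{"tx": 0,"ty": 0,"tz": 0,"rx": 0,"ry": 0,"rz": 0},{"tx": 0,"ty": 0,"tz": 0,"rx": 0,"ry": 0,"rz": 0}]}}

```text
clock: 31.3
eef_pos: [0.4163, 0.1969, 0.0838]
tcp_rot: [0.198, 0.958, 0.203, 0.042]
force: [0.4, -0.1, -0.9]
finger_gap: 0.0237
grip_force: 30.0
```

>>> {"name": "play_rows", "arguments": {"moves": [{"tx": 0.00016,"ty": 0.0004,"tz": -0.00095,"rx": 0,"ry": 0,"rz": 0},{"tx": 0,"ty": 0,"tz": 0,"rx": 0,"ry": 0,"rz": 0},{"tx": 0.00016,"ty": 0.0004,"tz": -0.00095,"rx": 0,"ry": 0,"rz": 0},{"tx": 0,"ty": 0,"tz": 0,"rx": 0,"ry": 0,"rz": 0},{"tx": 0,"ty": 0,"tz": 0,"rx": 0,"ry": 0,"rz": 0},{"tx": 0,"ty": 0,"tz": 0,"rx": 0,"ry": 0,"rz": 0},{"tx": 0,"ty": 0,"tz": 0,"rx": 0,"ry": 0,"rz": 0},{"tx": 0,"ty": 0,"tz": 0,"rx": 0,"ry": 0,"rz": 0},{"tx": 0,"ty": 0,"tz": 0,"rx": 0,"ry": 0,"rz": 0},{"tx": 0,"ty": 0,"tz": 0,"rx": 0,"ry": 0,"rz": 0}]}}

```text
clock: 32.55
eef_pos: [0.4167, 0.1978, 0.0819]
tcp_rot: [0.198, 0.958, 0.203, 0.042]
force: [0.5, 0.0, -1.5]
finger_gap: 0.0234
grip_force: 30.0
```

No contact with the bar already below the divider and tab tops, so I'll continue.

>>> {"name": "play_rows", "arguments": {"moves": [{"tx": 0.00016,"ty": 0.0004,"tz": -0.00095,"rx": 0,"ry": 0,"rz": 0},{"tx": 0.00016,"ty": 0.0004,"tz": -0.00095,"rx": 0,"ry": 0,"rz": 0},{"tx": 0.00016,"ty": 0.0004,"tz": -0.00095,"rx": 0,"ry": 0,"rz": 0},{"tx": 0.00016,"ty": 0.0004,"tz": -0.00095,"rx": 0,"ry": 0,"rz": 0},{"tx": 0.00016,"ty": 0.0004,"tz": -0.00095,"rx": 0,"ry": 0,"rz": 0},{"tx": 0.00016,"ty": 0.0004,"tz": -0.00095,"rx": 0,"ry": 0,"rz": 0},{"tx": 0,"ty": 0,"tz": 0,"rx": 0,"ry": 0,"rz": 0},{"tx": 0,"ty": 0,"tz": 0,"rx": 0,"ry": 0,"rz": 0},{"tx": 0,"ty": 0,"tz": 0,"rx": 0,"ry": 0,"rz": 0},{"tx": 0,"ty": 0,"tz": 0,"rx": 0,"ry": 0,"rz": 0}]}}

```text
clock: 33.8
eef_pos: [0.4177, 0.2001, 0.0762]
tcp_rot: [0.198, 0.958, 0.203, 0.042]
force: [-0.5, 0.1, -0.5]
finger_gap: 0.0237
grip_force: 30.0
```

>>> {"name": "play_rows", "arguments": {"moves": [{"tx": 0.0001,"ty": 0.0002,"tz": -0.0005,"rx": 0,"ry": 0,"rz": 0},{"tx": 0,"ty": 0,"tz": 0,"rx": 0,"ry": 0,"rz": 0},{"tx": 0.0001,"ty": 0.0002,"tz": -0.0005,"rx": 0,"ry": 0,"rz": 0},{"tx": 0,"ty": 0,"tz": 0,"rx": 0,"ry": 0,"rz": 0},{"tx": 0,"ty": 0,"tz": 0,"rx": 0,"ry": 0,"rz": 0},{"tx": 0,"ty": 0,"tz": 0,"rx": 0,"ry": 0,"rz": 0},{"tx": 0,"ty": 0,"tz": 0,"rx": 0,"ry": 0,"rz": 0},{"tx": 0,"ty": 0,"tz": 0,"rx": 0,"ry": 0,"rz": 0},{"tx": 0,"ty": 0,"tz": 0,"rx": 0,"ry": 0,"rz": 0},{"tx": 0,"ty": 0,"tz": 0,"rx": 0,"ry": 0,"rz": 0}]}}

```text
clock: 35.05
eef_pos: [0.4179, 0.2005, 0.0752]
tcp_rot: [0.198, 0.958, 0.203, 0.042]
force: [0.5, -0.0, -1.0]
finger_gap: 0.0237
grip_force: 30.0
```

>>> {"name": "play_rows", "arguments": {"moves": [{"tx": 0.0001,"ty": 0.0002,"tz": -0.0004,"rx": 0,"ry": 0,"rz": 0},{"tx": 0,"ty": 0,"tz": 0,"rx": 0,"ry": 0,"rz": 0},{"tx": 0.0001,"ty": 0.0002,"tz": -0.0004,"rx": 0,"ry": 0,"rz": 0},{"tx": 0,"ty": 0,"tz": 0,"rx": 0,"ry": 0,"rz": 0},{"tx": 0.0,"ty": 0.0001,"tz": -0.0003,"rx": 0,"ry": 0,"rz": 0},{"tx": 0,"ty": 0,"tz": 0,"rx": 0,"ry": 0,"rz": 0},{"tx": 0,"ty": 0,"tz": 0,"rx": 0,"ry": 0,"rz": 0},{"tx": 0,"ty": 0,"tz": 0,"rx": 0,"ry": 0,"rz": 0},{"tx": 0,"ty": 0,"tz": 0,"rx": 0,"ry": 0,"rz": 0},{"tx": 0,"ty": 0,"tz": 0,"rx": 0,"ry": 0,"rz": 0}]}}

```text
clock: 36.3
eef_pos: [0.4181, 0.2008, 0.0746]
tcp_rot: [0.198, 0.958, 0.203, 0.042]
force: [-11.0, -11.8, 30.3]
finger_gap: 0.0238
grip_force: 30.0
```

Contact came at the expected seating height, with the force square to the board. I'll ease off, release and retract along the normal.

>>> {"name": "play_rows", "arguments": {"moves": [{"tx": -0.0001,"ty": -0.0002,"tz": 0.0004,"rx": 0,"ry": 0,"rz": 0},{"tx": 0,"ty": 0,"tz": 0,"rx": 0,"ry": 0,"rz": 0},{"tx": 0,"ty": 0,"tz": 0,"rx": 0,"ry": 0,"rz": 0},{"tx": 0,"ty": 0,"tz": 0,"rx": 0,"ry": 0,"rz": 0},{"tx": 0,"ty": 0,"tz": 0,"rx": 0,"ry": 0,"rz": 0},{"tx": -0.0012,"ty": -0.0028,"tz": 0.0068,"rx": 0,"ry": 0,"rz": 0},{"tx": -0.0024,"ty": -0.0056,"tz": 0.0137,"rx": 0,"ry": 0,"rz": 0},{"tx": -0.0024,"ty": -0.0056,"tz": 0.0137,"rx": 0,"ry": 0,"rz": 0},{"tx": -0.0024,"ty": -0.0056,"tz": 0.0137,"rx": 0,"ry": 0,"rz": 0},{"tx": -0.0024,"ty": -0.0056,"tz": 0.0137,"rx": 0,"ry": 0,"rz": 0}], "claw": 0.05}}

```text
clock: 37.55
eef_pos: [0.407, 0.1753, 0.1369]
tcp_rot: [0.198, 0.958, 0.203, 0.042]
force: [0.0, 0.4, -0.4]
finger_gap: 0.0503
grip_force: 0.0
```

>>> {"name": "play_rows", "arguments": {"moves": [{"tx": -0.0024,"ty": -0.0056,"tz": 0.0137,"rx": 0,"ry": 0,"rz": 0},{"tx": -0.0024,"ty": -0.0056,"tz": 0.0137,"rx": 0,"ry": 0,"rz": 0},{"tx": 0.01,"ty": -0.02,"tz": 0.01,"rx": 0,"ry": 0,"rz": 0},{"tx": 0.01,"ty": -0.04,"tz": 0.01,"rx": 0,"ry": 0,"rz": 0},{"tx": 0.01,"ty": -0.04,"tz": 0.01,"rx": 0,"ry": 0,"rz": 0},{"tx": 0.01,"ty": -0.04,"tz": 0.01,"rx": 0,"ry": 0,"rz": 0},{"tx": 0.01,"ty": -0.03,"tz": 0,"rx": 0,"ry": 0,"rz": 0},{"tx": 0,"ty": -0.02,"tz": 0,"rx": 0,"ry": 0,"rz": 0},{"tx": 0,"ty": 0,"tz": 0,"rx": 0,"ry": 0,"rz": 0},{"tx": 0,"ty": 0,"tz": 0,"rx": 0,"ry": 0,"rz": 0}]}}

```text
clock: 38.8
eef_pos: [0.4519, -0.0246, 0.2035]
tcp_rot: [0.197, 0.958, 0.203, 0.042]
force: [-0.6, 0.1, -0.4]
finger_gap: 0.05
grip_force: 0.0
```

Run:
```python
from fit import *
ims=[]
for n,b in(("side",(265,190,405,300)),("side",(130,125,250,219))):
    p=imaging.get_image(n);im=p["frame"][b[1]:b[3],b[0]:b[2],::-1];ims.append(cv2.resize(im,(400,int(400*im.shape[0]/im.shape[1])),interpolation=cv2.INTER_CUBIC))
    for t in("kit_bar_1","short_bar"): print(t,[(np.round(d["xyz"],3).tolist(),round(d["confidence"],2)) for d in spotter.tip_of(t,p)])
h=min(i.shape[0] for i in ims);cv2.imwrite("pics/g7.png",np.hstack([i[:h] for i in ims]))
```

```text
kit_bar_1 [([0.6, 0.12, 0.07], 0.59), ([0.509, 0.165, 0.07], 0.54), ([0.421, 0.198, 0.069], 0.4)]
short_bar [([0.418, -0.279, 0.002], 0.65), ([0.421, 0.396, 0.014], 0.58)]
kit_bar_1 [([0.597, 0.118, 0.072], 0.96), ([0.507, 0.164, 0.072], 0.9)]
short_bar [([0.421, 0.398, 0.012], 0.77), ([0.521, 0.345, 0.013], 0.6), ([0.42, -0.283, 0.003], 0.57)]
```

View pics/g7.png

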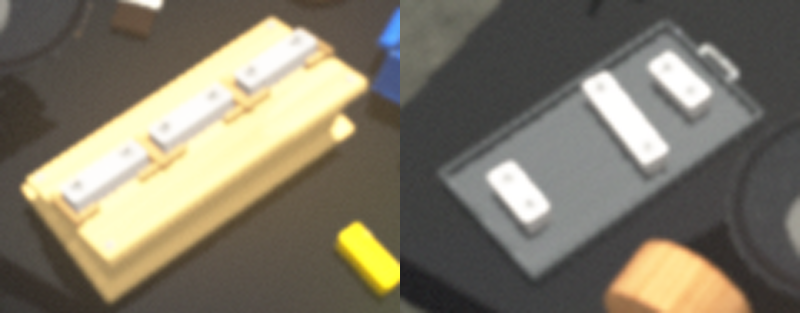

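The final view shows three equal bars seated flat in the kit, with the new one at (278,60). The short bar lies flat in the free quarter of the tray at (680,82), and the stock long and short bars are unmoved. I'm handing in.

```bash
python3 -c "
from rig import ctrl
print(ctrl.hand_in())"
```

```text
the job is handed in; nothing more can be done
None
```

The short bar from pocket_0 now lies flat, screw heads up, in the tray's empty quarter; the 80 mm right_bar is seated in pocket_0, nothing else in the final views had moved, and the job was handed in at about 39 s.

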